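Stack the matching carry tray on the plumber's fittings tray

ROBOT

A 7-joint arm with a two-finger parallel gripper is mounted at the origin on a cart in front of the work surface, level with it; the furniture and walls round the work are solid. World frame = base frame: x ahead of the robot, y to its left, z up, the work surface at z = 0. Lengths are in m, angles in rad, forces in N, time in s.
With the tool pointing down it reaches from about 0.4 to 0.75 m from the base axis. Payload 19.5 kg.
Tool frame: the origin (TCP) lies between the finger pads; the fingertips stand 25 mm ahead of it and the grasp point (between the pads) lies 6 mm ahead of it; z points along the fingers, y is the line along which they close (so a half turn about z gives the same grasp; the last joint's range is limited). The gripper opens to 85 mm and grips with 20 to 120 N. Pads are 22 mm wide; open, the fingers measure 114 mm over their backs; the gripper's body (76 mm by 85 mm) begins 54 mm behind the grasp point. The pads swing forward as they close: fully open they stand 13 mm farther back than shut.
Start: joints at [-1.235, 0.707, -0.028, 1.485, 0.022, 0.951, -0.075], TCP at [0.212, 0.534, 0.256] pointing down, gripper open.
Joint ranges: [-2.71, 2.71], [-0.32, 2.16], [-1.57, 1.52], [0, 2.45], [-1.46, 4.6], [0, 2.02], [-2.83, 2.83]. Speed limits (rad/s): [1.89, 1.89, 2.57, 2.57, 3.01, 3.01, 3.01].

INTERFACE

Orientations are given as a 3x3 rotation matrix whose columns are the frame's x, y, z axes.
In Python, from workcell import env gives the robot as it stands.
- The arm moves only by the tool send_rows, never from a script. Its argument "commands" is a list of rows, each a list of 6 numbers: the shift along the tool's x, y, z in a scale on which 1.0 is 0.8 m, then the turn, a rotation vector about the tool's x, y, z in fractions of the full range, 1 being 90 degrees. A call has 1 to 10 rows; each row is the pose to reach, as a shift and turn from the pose commanded when the call began, along the tool's axes at that moment; what a row does not reach only later rows make up. A row lasts 1/10 s, in which the tool goes at most 50 mm and 8.59 degrees, less where a joint would pass 70% of its speed; a pose out of reach is approached as far as the arm can. Shift and turn numbers lie between -1 and 1, and a call with a number outside is refused. A call with a gripper value outside its range is refused whole. "gripper" is the finger opening in m, from 0 to 0.0854, set as the call begins (left out, the last holds). The fingers move at their own pace and stop on an object; the grip force is fixed at half the most. Time passes only in rows, so rows that repeat a pose let the fingers close. It gives the time, the measured TCP pose, the force, the opening and the grip force at its end, in the units of the state.
- env.sense(): the state, without advancing time (a new reading comes with each control period).
- env.read_camera(name): name is "side" or "top"; returns a dict with "img" (400x640x3 uint8, blue, green, red), "vertical_fov" (degrees; the focal length in pixels is half the picture's height over the tangent of half this angle, whatever the lens; pixels are square), "cx", "cy" (the principal point, pixels), "R" (3x3) and "t" (3): a world point X has camera coordinates R X + t. Camera axes: x right, y down, z forward; pixel columns grow to the right and rows downward; lengths in m; the calibration is good to about 2 mm. A picture is of the moment at which its call begins. There is no depth.
- env.sign_off(): hands the job in; it is judged then, once.
The state is a dict: "clock": time; "qpos": joint angles; "dq": joint speeds; "tau": joint torques, N m; "eef_pos": TCP position; "eef_rot": TCP orientation; "wrist_force": force on the tool from outside, world axes, zero at the start; "ft_torque": the same for the moment, N m; "gripper_width": opening from 0.0 (shut) to 1.0 (fully open); "grip_force": force on a finger pad.
Only numpy, scipy, OpenCV 4.12 (cv2) and the standard library are available. Lean on these libraries where they do the work, as an engineer would, in place of code of your own. Each camera call takes 0.05 s, during which the arm holds its last target. There are 200 camera calls.

TASK

Pick up the larger of the two carry trays by its handle bar and lower it onto the open fittings tray so that its four corner lugs drop into the corner sockets and it sits fully home and level. Lower it gently, do not drop it. Leave the smaller carry tray where it stands.

Things in the scene. Friction and masses are not known exactly. Their poses are not given: they have to be found in the camera images.
- big_tray: Larger carry tray, to be moved: open grey plastic tray, black handle bar over its middle, 180 (own x) x 130 (own y) x 82 mm high, 0.28 to 0.49 kg. Origin: footprint centre at the lug tips, z up. Tapered lugs at x +-69, y +-44 mm, 16 mm long, 10 mm across at tip, 20 at root. Flat underside 16 mm, side rim 46 mm, bar axis 75 mm above the origin. Same after a half turn about z.
- big_tray_grip (a point): Middle of the larger carry tray's handle bar, 75 mm above that tray's origin. The bar runs along the tray's x, is 16 mm wide (y) and 14 mm thick (z), held by an upright at each end of the tray; free space beside and 30 mm beneath it: pinch it from above, closing across y.
- lower_tray: Fittings tray without handle, open, grey plastic, 180 (own x) x 130 (own y) x 45 mm high, 1.2 kg, loose on the worktop, two brass nuts in its middle. Origin: centre of its underside, z up. With the larger carry tray fully home, that tray's origin is 29 mm above this one, flat underside on the rim, long sides along long sides, either way round.
- lower_tray_rim (a point): Centre of the fittings tray's open top, 45 mm above its origin, level with the rim and the socket mouths. In each corner a square socket open at the top, 34 x 34 mm inside, 18 mm deep, centred at x +-69, y +-44 mm: the seated lugs have about 7 mm of play each way. Note: a wall cupboard and a boiler hang 0.47 m above the worktop beyond about x = 0.55; keep the wrist low and near when crossing.
- small_tray: Smaller carry tray, a bystander that does not fit: same form and height, 120 (own x) x 90 (own y) mm, black handle bar 75 mm above its origin (footprint centre at the lug tips). It must stay where it stands.

How it is judged:
At the end, for the whole second after the job is handed in: The larger carry tray is at rest, upright and level (3 degrees) on the lower tray, which stands level on the worktop: centres within 20 mm of each other seen from above, long sides parallel within 10 degrees, its origin 24 to 34 mm above the lower tray's (29 mm is fully home) (horizontal distance between big_tray and lower_tray below 0.02 m and z of big_tray in the frame of lower_tray between 0.024 and 0.034 m and angle between the x axis of big_tray and the x axis of lower_tray, either way round below 0.18 rad and angle between each of big_tray, lower_tray's own z axis and vertical below 0.06 rad and height (world z) of lower_tray between -0.01 and 0.01 m and linear speed of big_tray below 0.02 m/s); the robot touches nothing.
It fails at once if the larger carry tray falls: moves faster than 0.75 m/s while the fingers do not touch it (a drop of about 3 cm) (linear speed of big_tray above 0.75 m/s and contact force between the fingers and big_tray below 0.1 N).
It fails at once if the smaller carry tray is moved by more than 30 mm (distance of small_tray from where it was at the start of the episode above 0.03 m).
It also fails if it takes over 32 s, if anything falls off the work surface, if the arm or the gripper's body presses on something with over 40 N, if the wrist force passes 120 N, or if a joint passes its speed limit or range.

## Working session

There is one attempt and no reset: what is moved stays moved. The work goes in short steps, Python scripts to look and compute and a tool call to move; the robot and the scene stay as the last step left them, time stands still between calls to the robot, and variables do not carry over. Pictures are saved under pics/ and viewed, at most 10 in all, crops included, and the job is handed in when it is done.

Besides the shell and the picture viewer there is one more tool, called after ">>>" as name([rows], argument=value, ...), one row to a line, values as JSON. send_rows: Moves the arm, as the interface text tells. Its arguments: {"type":"object","properties":{"commands":{"type":"array","items":{"type":"array","items":{"type":"number"}}},"gripper":{"type":"number"}},"required":["commands"]}

```bash
mkdir -p pics
python3 - <<'E'
from workcell import env
import cv2,numpy as np
s=env.sense();print(s['clock'],s['eef_pos'],s['eef_rot'],s['gripper_width'])
for n in('top','side'):
    c=env.read_camera(n);cv2.imwrite(f'pics/{n}0.png',c['img']);np.savez(f'pics/{n}0.npz',**c)
    print(n,c['vertical_fov'],c['cx'],c['cy'],-np.array(c['R']).T@c['t'],np.array(c['R']).round(3).tolist(), [k for k in c])
E
```

```text
0.0 [0.21202564 0.53423863 0.2558354 ] [[-9.29473614e-01  3.68888431e-01 -3.54200567e-04]
 [ 3.68888598e-01  9.29473055e-01 -1.02068116e-03]
 [-4.72975890e-05 -1.07935676e-03 -9.99999416e-01]] 1.000499592718291
top 56.4035353777107 316.8193649434017 200.50106323372898 [ 0.35113361 -0.01312569  0.90084894] [[0.029, -1.0, 0.002], [-0.991, -0.029, -0.13], [0.13, 0.001, -0.991]] ['img', 'vertical_fov', 'cx', 'cy', 'R', 't']
side 46.030129717833724 326.7219831708318 207.46436301974396 [0.46851885 1.01591423 0.51446678] [[-1.0, 0.006, 0.004], [-0.001, 0.38, -0.925], [-0.007, -0.925, -0.38]] ['img', 'vertical_fov', 'cx', 'cy', 'R', 't']
```

View pics/top0.png

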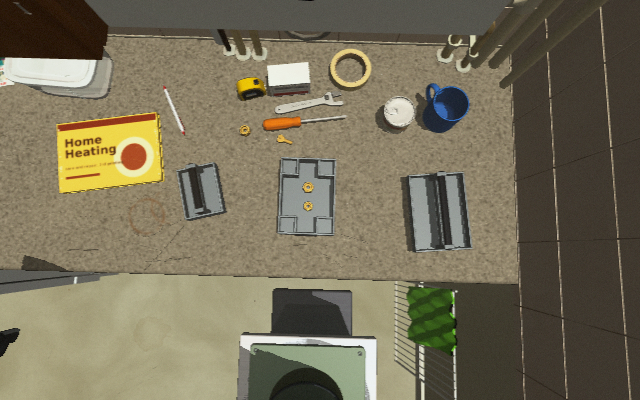

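View pics/side0.png

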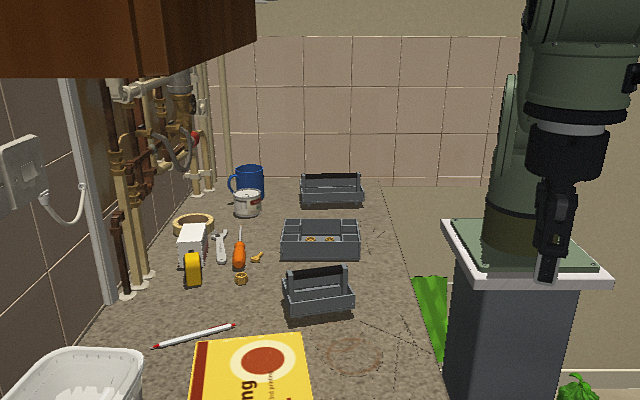

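The top view shows the big tray at about (437,211), the fittings tray at about (307,196) and the small tray at about (200,191). The side view agrees, with the big tray farthest away at about (332,188), the fittings tray at about (320,240), and the gripper on the right.

```bash
cat > h.py <<'E'
import cv2,numpy as np
def load(f): return dict(np.load(f))
def ray(c,px,z):
    f=200/np.tan(np.radians(float(c['vertical_fov'])/2))
    R=np.array(c['R']);o=-R.T@c['t']
    px=np.atleast_2d(px).astype(float)
    d=np.c_[(px[:,0]-c['cx'])/f,(px[:,1]-c['cy'])/f,np.ones(len(px))]@R
    return o+d*((z-o[2])/d[:,2])[:,None]
def proj(c,X):
    f=200/np.tan(np.radians(float(c['vertical_fov'])/2))
    p=np.atleast_2d(X)@np.array(c['R']).T+c['t']
    return p[:,:2]/p[:,2:]*f+[c['cx'],c['cy']]
E
python3 - <<'E'
from h import *
c=load('pics/top0.npz');im=c['img']
cv2.imwrite('pics/crop1.png',cv2.resize(im[140:270,260:490],None,fx=3.4,fy=3.4,interpolation=cv2.INTER_CUBIC))
b,g,r=[im[...,i].astype(int) for i in range(3)]
m=((b>=r+3)&(b<r+60)|(im.max(2)<45)).astype(np.uint8)*255
m[:150]=0;m[262:]=0;m[:,:170]=0;m[:,480:]=0
m=cv2.morphologyEx(m,cv2.MORPH_CLOSE,np.ones((5,5)));m=cv2.morphologyEx(m,cv2.MORPH_OPEN,np.ones((5,5)))
for k in cv2.findContours(m,cv2.RETR_EXTERNAL,cv2.CHAIN_APPROX_NONE)[0]:
    if cv2.contourArea(k)<800: continue
    q=cv2.boxPoints(cv2.minAreaRect(k));print(cv2.contourArea(k),q.round(1).tolist())
    P=ray(c,q,.0455);print(P[:,:2].round(4).tolist(),P.mean(0).round(4),np.linalg.norm(P-np.roll(P,-1,0),axis=1).round(4))
E
```

```text
1542.5 [[433.29998779296875, 173.5], [463.70001220703125, 170.8000030517578], [470.70001220703125, 247.8000030517578], [440.29998779296875, 250.5]]
[[0.535, -0.2821], [0.5436, -0.3533], [0.3652, -0.3653], [0.3569, -0.296]] [ 0.4502 -0.3242  0.0455] [0.0717 0.1789 0.0698 0.1786]
865.0 [[187.0, 168.0], [219.0, 168.0], [219.0, 217.0], [187.0, 217.0]]
[[0.5311, 0.2937], [0.5333, 0.219], [0.4185, 0.2117], [0.4164, 0.2852]] [0.4748 0.2524 0.0455] [0.0748 0.115  0.0735 0.115 ]
2682.5 [[278.0, 232.5], [281.3999938964844, 159.89999389648438], [334.0, 162.3000030517578], [330.6000061035156, 234.89999389648438]]
[[0.387, 0.0747], [0.557, 0.0741], [0.5548, -0.0494], [0.385, -0.0456]] [0.471  0.0134 0.0455] [0.17   0.1235 0.1699 0.1204]
```

View pics/crop1.png

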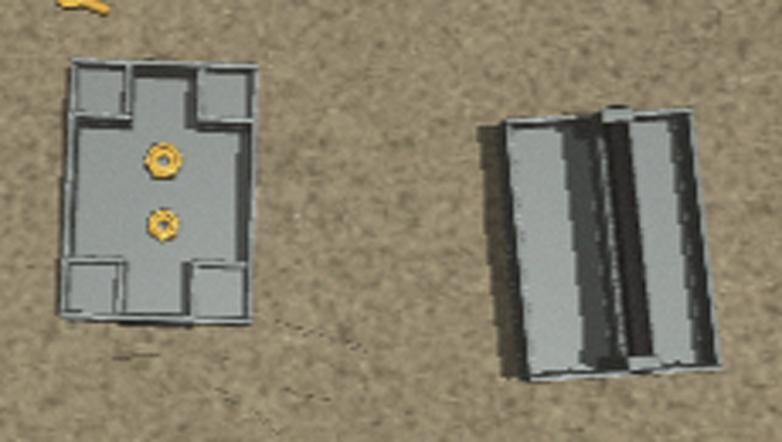

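The crop shows the lower tray's rim corners at about (72,59), (258,66), (250,324) and (61,319). The big tray's are at about (505,119), (691,110), (719,368) and (529,381), with its bar running from (616,112) to (644,362). I'll cast these as rays.

Run:
```python
from h import *
from workcell import env
c=load('pics/top0.npz');s=load('pics/side0.npz')
for n,q in dict(low=[(72,59),(258,66),(250,324),(61,319)],big=[(505,119),(691,110),(719,368),(529,381)]).items():
    q=(np.array(q)+.5)/3.4-.5+[260,140]
    P=ray(c,q,.0455);C=P.mean(0)
    d=P[0]+P[1]-P[2]-P[3];a=np.arctan2(d[1],d[0])
    print(n,C.round(4),'angle deg',np.degrees(a).round(2),np.linalg.norm(P-np.roll(P,-1,0),axis=1).round(4))
    e=P[1]-P[0]+P[2]-P[3];print('short-side angle',np.degrees(np.arctan2(e[1],e[0])).round(2)+90)
    ex=np.array([np.cos(a),np.sin(a),0]);ey=np.array([-ex[1],ex[0],0])
    C[2]=.0455
    print('side px',proj(s,[C+i*.09*ex+j*.065*ey for i,j in((1,1),(1,-1),(-1,-1),(-1,1))]).round(1).tolist())
    C[2]=.082;print('bar top proj in crop',((proj(c,[C+.08*ex,C-.08*ex])-[260,140]+.5)*3.4-.5).round(0).tolist(), 'side bar', proj(s,[C+.08*ex,C-.08*ex]).round(1).tolist())
im=s['img'][160:270,260:380];cv2.imwrite('pics/crop2.png',cv2.resize(im,None,fx=5,fy=5,interpolation=cv2.INTER_CUBIC))
R=env.sense()['eef_rot'];print('tool y dir deg',np.degrees(np.arctan2(R[1][1],R[0][1])))
```

```text
low [0.4741 0.0117 0.0455] angle deg -0.21 [0.1285 0.1776 0.1271 0.1791]
short-side angle -0.1700000000000017
side px [[280.4, 241.8], [285.1, 218.3], [357.7, 218.5], [361.3, 242.0]]
bar top proj in crop [[163.0, 63.0], [154.0, 305.0]] side bar [[286.7, 215.2], [355.6, 215.3]]
big [ 0.4472 -0.295   0.0455] angle deg 4.92 [0.1284 0.1763 0.1279 0.1786]
short-side angle 5.019999999999996
side px [[301.3, 194.2], [299.5, 179.2], [357.6, 177.7], [364.6, 192.4]]
bar top proj in crop [[617.0, 116.0], [642.0, 361.0]] side bar [[303.5, 174.5], [358.0, 173.1]]
tool y dir deg 68.35382041135937
```

View pics/crop2.png

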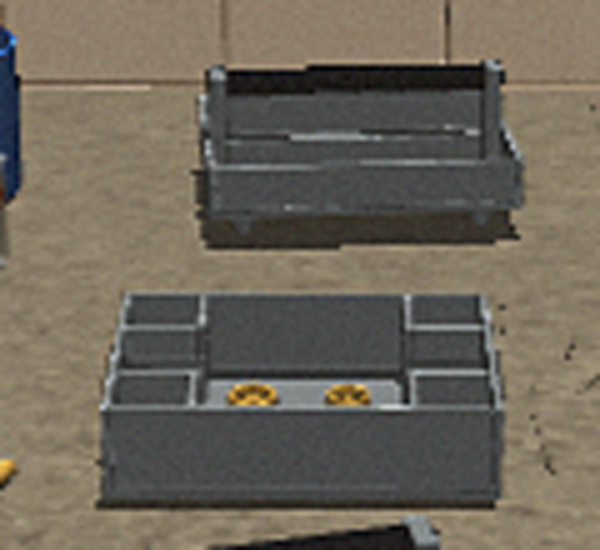

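The manual's scale: shifts go in shares of 0.8 m and turns go in shares of 90 degrees. Converting my numbers, -0.298 m / 0.8 = -0.3725, -0.25 m / 0.8 = -0.3125, 75 degrees / 90 = 0.8333.

>>> send_rows([
  [-0.0188, -0.0113, 0.0025, 0, 0, 0.0444],
  [-0.0563, -0.035, 0.0063, 0, 0, 0.1222],
  [-0.1, -0.0625, 0.0125, 0, 0, 0.2111],
  [-0.1438, -0.09, 0.0175, 0, 0, 0.3],
  [-0.1875, -0.1175, 0.0225, 0, 0, 0.3889],
  [-0.2313, -0.145, 0.0275, 0, 0, 0.4778],
  [-0.275, -0.1725, 0.0325, 0, 0, 0.5667],
  [-0.3125, -0.1963, 0.0375, 0, 0, 0.6556],
  [-0.3475, -0.2175, 0.0413, 0, 0, 0.7444],
  [-0.3725, -0.2338, 0.045, 0, 0, 0.8333],
], gripper=0.0854)

```text
clock: 1.1
eef_pos: [0.4212, 0.2488, 0.2201]
eef_rot: [[0.123, 0.992, 0.0], [0.992, -0.123, -0.001], [-0.001, 0.0, -1.0]]
wrist_force: [-0.1, 1.2, -0.3]
gripper_width: 1.002
grip_force: 0.0
```

```bash
cat > d.py <<'E'
import sys,numpy as np
from scipy.spatial.transform import Rotation as Ro
from workcell import env
x,y,z,a=map(float,sys.argv[1:5])  # target TCP, tool-y direction deg
s=env.sense();R=np.array(s['eef_rot']);p=np.array(s['eef_pos'])
t=np.radians(a);Y=np.array([np.cos(t),np.sin(t),0]);Z=np.array([0,0,-1.]);T=np.c_[np.cross(Y,Z),Y,Z]
print('t',s['clock'],'p',p.round(4),'yaw',np.degrees(np.arctan2(R[1,1],R[0,1])).round(2),'F',np.round(s['wrist_force'],1),'w',s['gripper_width'],s['grip_force'],'q',np.round(s['qpos'],2))
print('shift',(R.T@([x,y,z]-p)).round(4),'turn',np.degrees(Ro.from_matrix(R.T@T).as_rotvec()).round(2))
E
python3 d.py 0.447 -0.295 0.16 -85.1
```

```text
t 1.1 p [0.4212 0.2488 0.2201] yaw -7.06 F [-0.1  1.2 -0.3] w 1.001816657002911 0.0 q [-0.76  0.65  0.28  1.85 -0.27  0.68 -0.44]
shift [-0.5364  0.0925  0.0604] turn [3.000e-02 2.000e-02 7.804e+01]
```

To row units: -0.42 m / 0.8 = -0.525, -0.375 m / 0.8 = -0.4688, 75 degrees / 90 = 0.8333.

>>> send_rows([
  [-0.025, 0.0038, 0.0025, 0, 0, 0.0444],
  [-0.075, 0.0125, 0.0063, 0, 0, 0.1222],
  [-0.1313, 0.0225, 0.0125, 0, 0, 0.2111],
  [-0.1875, 0.0325, 0.0175, 0, 0, 0.3],
  [-0.2438, 0.0425, 0.0225, 0, 0, 0.3889],
  [-0.3, 0.0513, 0.0275, 0, 0, 0.4778],
  [-0.3563, 0.0613, 0.0325, 0, 0, 0.5667],
  [-0.4125, 0.0713, 0.0375, 0, 0, 0.6556],
  [-0.4688, 0.0813, 0.0425, 0, 0, 0.7444],
  [-0.525, 0.09, 0.0475, 0, 0, 0.8333],
])

```text
clock: 2.1
eef_pos: [0.4428, -0.1767, 0.1821]
eef_rot: [[0.99, 0.14, -0.0], [0.14, -0.99, 0.0], [-0.0, -0.0, -1.0]]
wrist_force: [1.4, 0.2, -0.4]
gripper_width: 1.003
grip_force: 0.0
```

```bash
python3 d.py 0.447 -0.295 0.15 -85.1
```

```text
t 2.1 p [ 0.4428 -0.1767  0.1821] yaw -81.97 F [ 1.4  0.2 -0.4] w 1.0031705056190519 0.0 q [ 0.05  0.74  0.48  1.94 -0.57  0.6  -0.52]
shift [-0.0124  0.1177  0.0321] turn [-0.01  0.    3.13]
```

To row units: 0.1177 m / 0.8 = 0.1471, -0.0124 m / 0.8 = -0.0155, 3.1 degrees / 90 = 0.0344.

>>> send_rows([
  [-0.005, 0.0438, 0.01, 0, 0, 0.0167],
  [-0.0113, 0.0938, 0.0225, 0, 0, 0.0278],
  [-0.015, 0.1313, 0.0338, 0, 0, 0.0344],
  [-0.0155, 0.1471, 0.04, 0, 0, 0.0344],
  [-0.0155, 0.1471, 0.04, 0, 0, 0.0344],
  [-0.0155, 0.1471, 0.04, 0, 0, 0.0344],
])

```text
clock: 2.7
eef_pos: [0.448, -0.2919, 0.1503]
eef_rot: [[0.996, 0.092, -0.0], [0.092, -0.996, 0.001], [-0.0, -0.001, -1.0]]
wrist_force: [-0.2, -0.2, -0.3]
gripper_width: 0.998
grip_force: 0.0
```

```bash
python3 d.py 0.447 -0.295 0.081 -85.1
python3 - <<'E'
from h import *
from workcell import env
c=env.read_camera('side');np.savez('pics/side1.npz',**c)
cv2.imwrite('pics/s1.png',cv2.resize(c['img'][90:230,260:420],None,fx=4,fy=4,interpolation=cv2.INTER_CUBIC))
E
```

```text
t 2.7 p [ 0.448  -0.2919  0.1503] yaw -84.7 F [-0.2 -0.2 -0.3] w 0.997985109173332 0.0 q [ 0.29  0.85  0.45  1.76 -0.56  0.66 -0.42]
shift [-0.0012  0.003   0.0693] turn [-0.05  0.01  0.4 ]
```

View pics/s1.png

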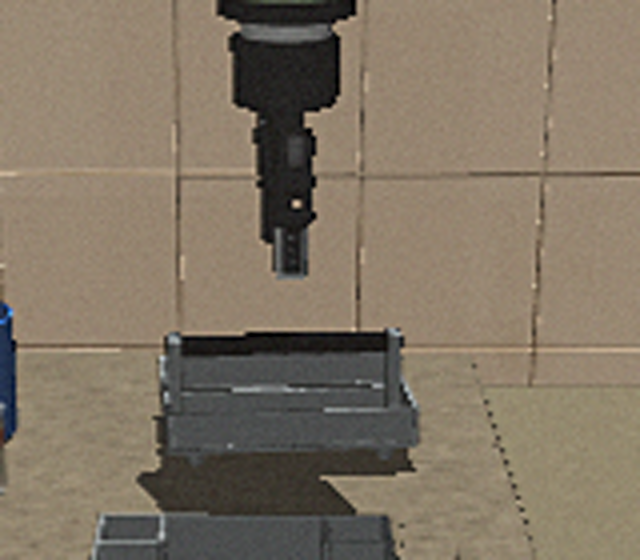

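The gripper hangs over the middle of the bar: fingers at about x=290, bar centre at about x=285 in the crop. Descending.

To row units: 0.069 m / 0.8 = 0.0863, 0.065 m / 0.8 = 0.0813.

>>> send_rows([
  [0, 0, 0.025, 0, 0, 0],
  [0, 0, 0.05, 0, 0, 0],
  [0, 0, 0.0688, 0, 0, 0],
  [0, 0, 0.0813, 0, 0, 0],
  [0, 0, 0.0863, 0, 0, 0],
  [0, 0, 0.0863, 0, 0, 0],
  [0, 0, 0.0863, 0, 0, 0],
])

```text
clock: 3.45
eef_pos: [0.4481, -0.293, 0.082]
eef_rot: [[0.996, 0.092, 0.001], [0.092, -0.996, -0.0], [0.001, 0.001, -1.0]]
wrist_force: [-0.4, -0.3, 0.1]
gripper_width: 1.001
grip_force: 0.0
```

```bash
python3 d.py 0.447 -0.295 0.081 -85.1
```

```text
t 3.45 p [ 0.4481 -0.293   0.082 ] yaw -84.73 F [-0.4 -0.3  0.1] w 1.001096280082846 0.0 q [ 0.34  0.95  0.36  1.8  -0.63  0.5  -0.36]
shift [-0.0013  0.0019  0.001 ] turn [ 0.03 -0.03  0.37]
```

>>> send_rows([
  [-0.0013, 0.0025, 0.0013, 0, 0, 0],
  [-0.0013, 0.0025, 0.0013, 0, 0, 0],
  [-0.0013, 0.0025, 0.0013, 0, 0, 0],
  [-0.0013, 0.0025, 0.0013, 0, 0, 0],
  [-0.0013, 0.0025, 0.0013, 0, 0, 0],
  [-0.0013, 0.0025, 0.0013, 0, 0, 0],
  [-0.0013, 0.0025, 0.0013, 0, 0, 0],
  [-0.0013, 0.0025, 0.0013, 0, 0, 0],
  [-0.0013, 0.0025, 0.0013, 0, 0, 0],
  [-0.0013, 0.0025, 0.0013, 0, 0, 0],
], gripper=0.0)

```text
clock: 4.45
eef_pos: [0.447, -0.2952, 0.0805]
eef_rot: [[0.996, 0.092, 0.0], [0.092, -0.996, -0.0], [0.0, 0.0, -1.0]]
wrist_force: [-0.1, 1.1, 5.1]
gripper_width: 0.178
grip_force: 58.6
```

```bash
python3 d.py 0.447 -0.295 0.081 -85.1
```

```text
t 4.45 p [ 0.447  -0.2952  0.0805] yaw -84.75 F [-0.1  1.1  5.1] w 0.17757157763879883 58.62305402755737 q [ 0.34  0.96  0.35  1.8  -0.63  0.5  -0.36]
shift [-0.     -0.0002 -0.0005] turn [ 0.01 -0.01  0.35]
```

Gripped. Lifting gently.

>>> send_rows([
  [0, 0, -0.0038, 0, 0, 0],
  [0, 0, -0.01, 0, 0, 0],
  [0, 0, -0.02, 0, 0, 0],
  [0, 0, -0.0325, 0, 0, 0],
  [0, 0, -0.0463, 0, 0, 0],
  [0, 0, -0.06, 0, 0, 0],
  [0, 0, -0.0738, 0, 0, 0],
  [0, 0, -0.085, 0, 0, 0],
  [0, 0, -0.0925, 0, 0, 0],
  [0, 0, -0.095, 0, 0, 0],
])

```text
clock: 5.45
eef_pos: [0.4471, -0.2952, 0.157]
eef_rot: [[0.996, 0.092, 0.0], [0.092, -0.996, -0.0], [0.0, 0.0, -1.0]]
wrist_force: [-0.3, 0.3, -3.7]
gripper_width: 0.172
grip_force: 58.7
```

```bash
python3 d.py 0.4741 0.0117 0.156 -90.2
python3 - <<'E'
from h import *
from workcell import env
c=env.read_camera('side');np.savez('pics/side2.npz',**c)
cv2.imwrite('pics/s2.png',cv2.resize(c['img'][90:250,250:410],None,fx=3.7,fy=3.7,interpolation=cv2.INTER_CUBIC))
E
```

```text
t 5.45 p [ 0.4471 -0.2952  0.157 ] yaw -84.74 F [-0.3  0.3 -3.7] w 0.17236898504363762 58.70900273323059 q [ 0.29  0.84  0.46  1.76 -0.56  0.68 -0.42]
shift [ 0.055  -0.3032  0.0008] turn [ 0.03 -0.03  5.46]
```

View pics/s2.png

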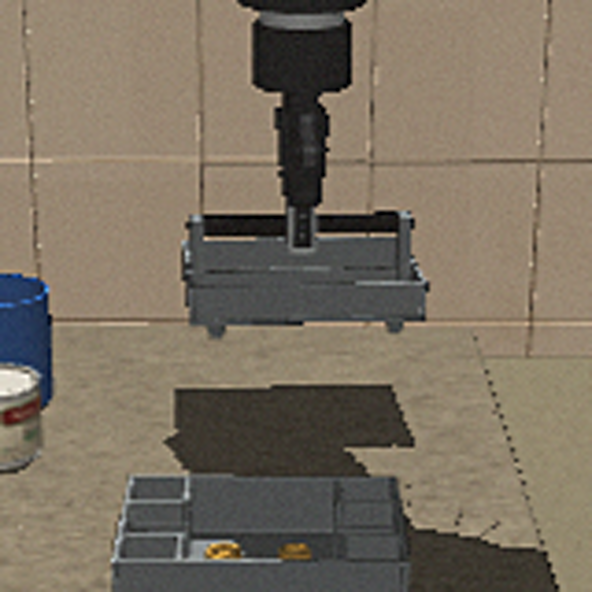

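The tray hangs level from the bar (bar from about (205,222) to (400,218) in the crop, lugs near y=330). Carrying it over smoothly.

To row units: -0.155 m / 0.8 = -0.1938, -0.134 m / 0.8 = -0.1675, 1.8 degrees / 90 = 0.02.

>>> send_rows([
  [0.0013, -0.0038, 0, 0, 0, 0.0011],
  [0.0025, -0.0125, 0, 0, 0, 0.0022],
  [0.005, -0.025, 0, 0, 0, 0.0044],
  [0.0075, -0.0425, 0, 0, 0, 0.0078],
  [0.0113, -0.0638, 0, 0, 0, 0.0111],
  [0.0163, -0.0888, 0, 0, 0, 0.0156],
  [0.0213, -0.115, 0, 0, 0, 0.02],
  [0.0263, -0.1413, 0, 0, 0, 0.0244],
  [0.0313, -0.1675, 0, 0, 0, 0.0289],
  [0.0363, -0.1938, 0, 0, 0, 0.0333],
])

```text
clock: 6.5
eef_pos: [0.4615, -0.1361, 0.1563]
eef_rot: [[0.999, 0.04, -0.0], [0.04, -0.999, 0.0], [-0.0, -0.0, -1.0]]
wrist_force: [0.2, -0.3, -4.1]
gripper_width: 0.177
grip_force: 58.7
```

To row units: -0.149 m / 0.8 = -0.1863, -0.147 m / 0.8 = -0.1838, 2.4 degrees / 90 = 0.0267.

>>> send_rows([
  [0.0069, -0.0263, 0, 0, 0, 0.0044],
  [0.0138, -0.0525, 0, 0, 0, 0.0089],
  [0.0213, -0.0788, 0, 0, 0, 0.0133],
  [0.0288, -0.105, 0, 0, 0, 0.0178],
  [0.035, -0.1288, 0, 0, 0, 0.0211],
  [0.04, -0.1488, 0, 0, 0, 0.0233],
  [0.0438, -0.165, 0, 0, 0, 0.0256],
  [0.0463, -0.1775, 0, 0, 0, 0.0267],
  [0.0475, -0.1838, 0, 0, 0, 0.0267],
  [0.0481, -0.1863, 0, 0, 0, 0.0267],
])

```text
clock: 7.5
eef_pos: [0.4942, 0.0125, 0.1563]
eef_rot: [[1.0, -0.002, -0.0], [-0.002, -1.0, -0.0], [-0.0, 0.0, -1.0]]
wrist_force: [-0.1, -0.2, -3.3]
gripper_width: 0.175
grip_force: 58.7
```

```bash
python3 d.py 0.4741 0.0117 0.156 -90.2
```

```text
t 7.5 p [0.4942 0.0125 0.1563] yaw -90.13 F [-0.1 -0.2 -3.3] w 0.17491769409070798 58.69600832462311 q [-0.38  0.82  0.55  1.9  -0.72  0.62 -0.94]
shift [-0.0201  0.0009  0.0003] turn [0.01 0.01 0.07]
```

To row units: -0.02 m / 0.8 = -0.025, 0.001 m / 0.8 = 0.0013.

>>> send_rows([
  [-0.0063, 0, 0, 0, 0, 0],
  [-0.015, 0.0013, 0, 0, 0, 0],
  [-0.0225, 0.0013, 0, 0, 0, 0],
  [-0.025, 0.0013, 0, 0, 0, 0],
  [-0.025, 0.0013, 0.0063, 0, 0, 0],
  [-0.025, 0.0013, 0.0163, 0, 0, 0],
  [-0.025, 0.0013, 0.0225, 0, 0, 0],
  [-0.025, 0.0013, 0.025, 0, 0, 0],
  [-0.025, 0.0013, 0.025, 0, 0, 0],
])

```text
clock: 8.4
eef_pos: [0.4742, 0.0112, 0.1359]
eef_rot: [[1.0, -0.003, -0.001], [-0.003, -1.0, -0.0], [-0.001, 0.0, -1.0]]
wrist_force: [-0.4, -0.3, -3.2]
gripper_width: 0.173
grip_force: 58.6
```

```bash
python3 d.py 0.4741 0.0117 0.110 -90.2
python3 - <<'E'
from h import *
from workcell import env
c=env.read_camera('side');np.savez('pics/side3.npz',**c)
cv2.imwrite('pics/s3.png',cv2.resize(c['img'][150:280,250:390],None,fx=4.5,fy=4.5,interpolation=cv2.INTER_CUBIC))
c=env.read_camera('top');np.savez('pics/top3.npz',**c)
cv2.imwrite('pics/t3.png',cv2.resize(c['img'][130:260,240:380],None,fx=4.5,fy=4.5,interpolation=cv2.INTER_CUBIC))
E
```

```text
t 8.4 p [0.4742 0.0112 0.1359] yaw -90.16 F [-0.4 -0.3 -3.2] w 0.17324715382574213 58.627424240112305 q [-0.35  0.83  0.49  1.99 -0.77  0.52 -0.88]
shift [-0.0001 -0.0005  0.0259] turn [0.01 0.04 0.04]
```

View pics/s3.png

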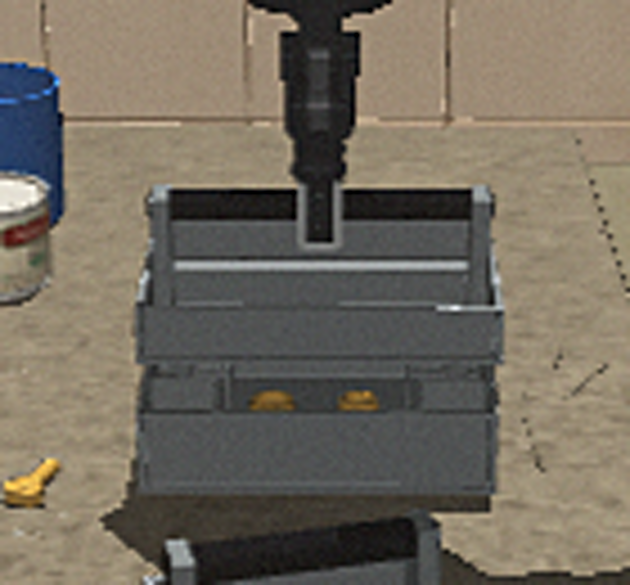

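View pics/t3.png

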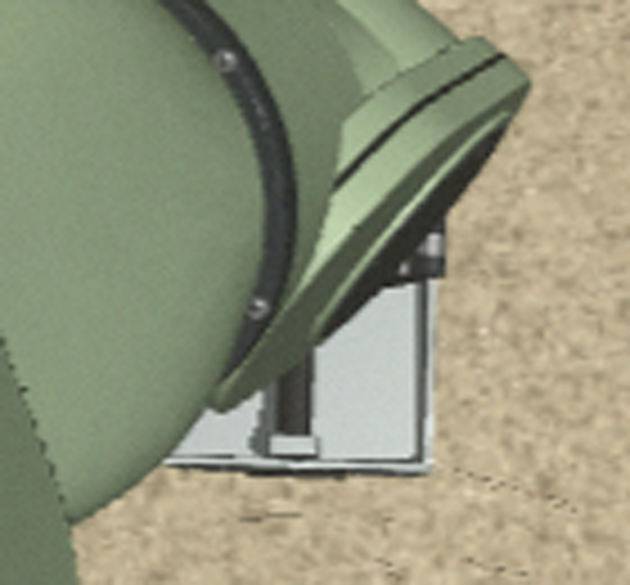

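In the side view the big tray sits level above the fittings tray, with front edges at x 137–502 against 138–495. The top view is mostly hidden by the arm, but shows the tray's near right corner at (432,468). I'll check that corner numerically while lowering halfway.

Run:
```python
from h import *
c=load('pics/top3.npz');s=load('pics/side3.npz')
p=(np.array([[432,468]])+.5)/4.5-.5+[240,130];print('top corner',ray(c,p,.101),'expect',.4741-.09,.0117-.065)
p=(np.array([[137,308],[502,308],[152,190],[492,190]])+.5)/4.5-.5+[250,150]
print('side px',p.round(1).tolist());C=np.array([.4741,.0117,.0549])
print('expect',proj(s,[C+[.09,.065,.046],C+[-.09,.065,.046],C+[.09,0,.082],C+[-.09,0,.082]]).round(1).tolist())
```

```text
top corner [[ 0.38590109 -0.05417916  0.101     ]] expect 0.3841 -0.0533
side px [[280.1, 218.1], [361.2, 218.1], [283.4, 191.8], [358.9, 191.8]]
expect [[279.6, 219.0], [362.3, 219.1], [281.6, 193.0], [360.6, 193.2]]
```

To row units: 0.01 m / 0.8 = 0.0125, 0.008 m / 0.8 = 0.01.

>>> send_rows([
  [0, 0, 0.0025, 0, 0, 0],
  [0, 0, 0.0063, 0, 0, 0],
  [0, 0, 0.01, 0, 0, 0],
  [0, 0, 0.0125, 0, 0, 0],
  [0, 0, 0.0125, 0, 0, 0],
])

```text
clock: 9.0
eef_pos: [0.4742, 0.0112, 0.126]
eef_rot: [[1.0, -0.003, -0.0], [-0.003, -1.0, -0.0], [-0.0, 0.0, -1.0]]
wrist_force: [-0.1, 0.2, -3.0]
gripper_width: 0.171
grip_force: 58.7
```

Aligned to within about 2 mm. Lowering slowly to home.

To row units: 0.015 m / 0.8 = 0.0188, 0.0145 m / 0.8 = 0.0181.

>>> send_rows([
  [0, 0, 0.0025, 0, 0, 0],
  [0, 0, 0.005, 0, 0, 0],
  [0, 0, 0.0075, 0, 0, 0],
  [0, 0, 0.01, 0, 0, 0],
  [0, 0, 0.0125, 0, 0, 0],
  [0, 0, 0.015, 0, 0, 0],
  [0, 0, 0.0169, 0, 0, 0],
  [0, 0, 0.0181, 0, 0, 0],
  [0, 0, 0.0188, 0, 0, 0],
  [0, 0, 0.0188, 0, 0, 0],
])

```text
clock: 10.0
eef_pos: [0.4743, 0.0113, 0.1113]
eef_rot: [[1.0, -0.003, -0.0], [-0.003, -1.0, -0.0], [-0.0, 0.0, -1.0]]
wrist_force: [-0.4, -0.3, -4.0]
gripper_width: 0.174
grip_force: 58.7
```

To row units: 0.002 m / 0.8 = 0.0025, 0.0014 m / 0.8 = 0.0018.

>>> send_rows([
  [0, 0, 0.0009, 0, 0, 0],
  [0, 0, 0.0018, 0, 0, 0],
  [0, 0, 0.0025, 0, 0, 0],
  [0, 0, 0.0025, 0, 0, 0],
])

```text
clock: 10.4
eef_pos: [0.4743, 0.0112, 0.1095]
eef_rot: [[1.0, -0.003, 0.0], [-0.003, -1.0, 0.0], [0.0, -0.0, -1.0]]
wrist_force: [-2.1, 0.2, 3.0]
gripper_width: 0.178
grip_force: 59.5
```

The force changed sign at z=0.1095, which is the fully-home height. Releasing and retreating straight up.

>>> send_rows([
  [0, 0, 0, 0, 0, 0],
  [0, 0, 0, 0, 0, 0],
  [0, 0, 0, 0, 0, 0],
  [0, 0, 0, 0, 0, 0],
  [0, 0, 0, 0, 0, 0],
  [0, 0, 0, 0, 0, 0],
], gripper=0.05)

```text
clock: 11.0
eef_pos: [0.4743, 0.0113, 0.1093]
eef_rot: [[1.0, -0.003, -0.0], [-0.003, -1.0, -0.0], [-0.0, 0.0, -1.0]]
wrist_force: [-0.3, 0.3, -1.0]
gripper_width: 0.585
grip_force: 0.0
```

To row units: -0.085 m / 0.8 = -0.1063, -0.08 m / 0.8 = -0.1.

>>> send_rows([
  [0, 0, -0.005, 0, 0, 0],
  [0, 0, -0.015, 0, 0, 0],
  [0, 0, -0.0313, 0, 0, 0],
  [0, 0, -0.05, 0, 0, 0],
  [0, 0, -0.0688, 0, 0, 0],
  [0, 0, -0.0875, 0, 0, 0],
  [0, 0, -0.1, 0, 0, 0],
  [0, 0, -0.1063, 0, 0, 0],
  [0, 0, -0.1063, 0, 0, 0],
])

```text
clock: 11.9
eef_pos: [0.4744, 0.0114, 0.1947]
eef_rot: [[1.0, -0.002, 0.001], [-0.002, -1.0, 0.0], [0.001, -0.0, -1.0]]
wrist_force: [-1.1, -0.1, 0.4]
gripper_width: 0.585
grip_force: 0.0
```

```bash
python3 d.py 0.4741 0.0117 0.110 -90.2
python3 - <<'E'
from h import *
from workcell import env
c=env.read_camera('side');np.savez('pics/side4.npz',**c)
cv2.imwrite('pics/s4.png',cv2.resize(c['img'][130:330,240:400],None,fx=3,fy=3,interpolation=cv2.INTER_CUBIC))
E
```

```text
t 11.9 p [0.4744 0.0114 0.1947] yaw -90.14 F [-1.1 -0.1  0.4] w 0.5854132546107996 0.0 q [-0.42  0.74  0.61  1.93 -0.67  0.68 -0.97]
shift [-0.0004 -0.0003  0.0847] turn [-0.   -0.04  0.06]
```

View pics/s4.png

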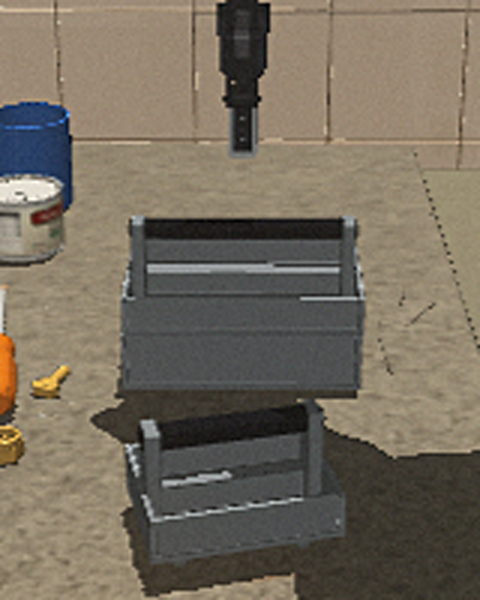

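The big tray sits flush and level on the fittings tray, with no gap along the seam at about y=330. The gripper is clear above at about (242,150), and the small tray is untouched.

```bash
python3 -c "
from workcell import env
print(env.sign_off())"
```

```text
the job is handed in; nothing more can be done
None
```

The larger carry tray looks fully home and level on the fittings tray in the last picture, the small tray was not moved, and I handed the job in at about 12 s of the allowed 32 s; sign-off returned no verdict.

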